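# Slide the sample carrier along its rails into the notches and turn the clip over it

## Task

With the fingertips, push the blue sample carrier along its dock's rails, away from you, until you feel it drop into the locating notches and it lies level and flush with the side guides. Then push the red clip round by its post until it lies fully across the carrier. Only push: do not lift or ram the carrier, keep the tube rack seated on it, and leave the other things on the bench where they stand.

Things in the scene. Friction and masses are not known exactly. Their poses are not given: they have to be found in the camera images.
- dock: Sample loader dock fixed to the bench: grey housing 30 mm high with aluminium rails on top, 290 x 134 mm. Origin on the bench under its middle; +x runs along the rails away from the robot (the way to slide), +y left, z up. Each rail is a white ledge, top 50 mm above the bench, from x = -135 to +138 mm, with end stops beyond, inside an upright side guide (top 60 mm above the bench).
- carrier_place (a point): Point fixed to the dock where the centre of the board's top belongs: dock x = +30, y = 0 mm, 60 mm above the bench. There the carrier's four feet drop together into the four dark notches in the ledges (16 mm long, 5 mm deep, square walls, at dock x = -30 and +90 mm), with 2 mm play either way along the rails.
- carrier_top (a point): Centre of the top of the blue carrier board (170 mm along the rails x 110 x 8 mm, about 0.45 kg), riding loose on four feet 7 mm high; axes as the dock's. 65 mm above the bench while it slides, 60 mm (flush with the side guides) once dropped. Starts 45 to 85 mm short of its place, 1.5 mm play on each side, slides with 2 to 6 N.
- push_lip (a point): Push lip at the carrier's near end: centre of its face towards the robot, 7 mm above the board's top. Lip 40 mm wide, 14 mm high, 6 mm thick; push it along the dock's +x. Until dropped, a finger leaning on it may hold the near end up by friction; it falls when the finger draws back.
- block_mid (a point): White low tube rack with small sample tubes, 120 x 62 mm, 38 mm high over the tubes, about 0.09 kg, standing loose between low keepers on the carrier. The point is its centre, 12 mm above its underside.
- block_seat (a point): Where the tube rack's centre belongs: a point of the carrier, 8 mm beyond the middle of the board, 12 mm above its top.
- turn_clip (a joint): Angle (rad) of the red turn clip about its upright pivot on the dock's right side. 0: points along the rails to the robot (open); negative: swung outwards to the right; +1.57, its stop: across the carrier, pointing to dock +y. Stays where left, takes about 1 N at the post. It passes 2 mm over a dropped carrier and strikes the edge of one that has not dropped.
- clip_pivot (a point): Axis of the turn clip, fixed to the dock at x = -36, y = -74 mm, 62 mm above the bench (underside of the clip). The clip's arm is 12 mm wide and 7 mm thick, its top 69 mm above the bench.
- clip_post (a point): Upright red post at the clip's free end, 10 mm in diameter, 36 mm from the pivot axis, from 69 to 91 mm above the bench; the point is 11 mm below its top. At clip angle a it stands at dock x = -36 - 36 cos a, y = -74 + 36 sin a mm. Push it sideways with the outside of a finger.
- tall_beaker: Bystander: tall clear plastic beaker, 71 mm wide, 110 mm high; origin under its centre.
- timer: Bystander: white digital timer on its stand at the left, in front of the centrifuge (another stands far back at the right), 43 x 70 x 65 mm; origin under its centre.
- jar: Bystander: white jar with lime-green lid, 43 mm wide, 74 mm high; origin under its centre.
- tape: Bystander: roll of black tape lying flat, 60 mm wide, 19 mm high; origin under its centre.
- yellow_cap: Bystander: yellow screw cap, 40 mm wide, 17 mm high; origin under its centre.
- carrier: The same carrier's frame: origin 15 mm below the centre of the board's top, at the soles of its feet; axes as the dock's.
- tube_block: The tube rack's own frame, origin under its centre; its y axis runs along its 120 mm length.

How it is judged:
By the outcome, as a careful person would: the job done as asked, in the order asked, and still so for the second after the job is handed in, with the robot touching nothing.
It also fails if it takes over 48 s, if anything falls off the work surface, if the arm or the gripper's body presses on something with over 40 N, if the wrist force passes 120 N, or if a joint passes its speed limit or range.

## Robot

A 7-joint arm with a two-finger parallel gripper is mounted at the origin on a cart in front of the work surface, level with it; the furniture and walls round the work are solid. World frame = base frame: x ahead of the robot, y to its left, z up, the work surface at z = 0. Lengths are in m, angles in degrees, forces in N, time in s.
With the tool pointing down it reaches from about 0.425 to 0.875 m from the base axis. Payload 4.7 kg.
Tool frame: the origin (TCP) lies midway between the tips of the shut fingers; the grasp point (between the pads) lies 19 mm behind it; z points along the fingers, y is the line along which they close (so a half turn about z gives the same grasp; the last joint's range is limited). The gripper opens to 87 mm and grips with 3 to 60 N. Pads are 19 mm wide; open, the fingers measure 117 mm over their backs; the gripper's body (75 mm by 190 mm) begins 51 mm behind the grasp point.
Start: joints at [75.693, 18.392, -4.016, 83.108, 1.295, 78.541, -3.26], TCP at [0.169, -0.628, 0.223] pointing down, gripper open.
Joint ranges: [-163.93, 163.93], [-17.29, 119.83], [-79.2, 71.16], [3.27, 140.29], [-89.18, 269.18], [5.43, 117.66], [-154.24, 154.24]. Speed limits (degrees/s): [147.25, 147.25, 180, 180, 180, 180, 180].

## Interface

Orientations are given as [roll, pitch, yaw] about the fixed x, y, z axes, in that order (R = Rz(yaw) Ry(pitch) Rx(roll)).
In Python, from cell import env gives the robot as it stands. The module is installed in compiled form; this text tells all that it offers.
- The arm moves only by the tool send_rows, never from a script. Its argument "series" is a list of rows, each an object with "travel": the shift along the tool's x, y, z in cm, a list of three; "dr": the turn, a rotation vector about the tool's x, y, z in degrees, a list of three; "claw": the finger opening in cm, from 0 to 8.7. In form: [{"travel": [tx, ty, tz], "dr": [wx, wy, wz], "claw": claw}, ...]. A call has 1 to 12 rows; each row is the pose to reach, as a shift and turn from the pose commanded when the call began, along the tool's axes at that moment; what a row does not reach only later rows make up. A row lasts 1/12 s, in which the tool goes at most 41.7 mm and 7.16 degrees, less where a joint would pass 70% of its speed; a pose out of reach is approached as far as the arm can. A call with a gripper value outside its range is refused whole. The fingers move at their own pace and stop on an object; "grip_force" is the grip in N (left out, the last holds). Time passes only in rows, so rows that repeat a pose let the fingers close. It gives the time, the measured TCP pose, the force and the opening at its end, in the units of the state.
- env.get_obs(): the state, without advancing time (a new reading comes with each control period).
- env.read_camera(name): name is "scene" or "top"; returns the picture (480x640x3 uint8, blue, green, red); there is no depth.
- env.calibration(name): a dict with "fx", "fy", "cx", "cy" (pixels), "distortion" ([k1, k2, p1, p2, k3] as OpenCV has them; the pictures are not rectified), "cam_to_world" (4x4, takes a point from camera to world coordinates). Camera axes: x right, y down, z forward; pixel columns grow to the right and rows downward; lengths in m; the calibration is good to about 2 mm. A picture is of the moment at which its call begins. calibration takes no time and is no camera call.
- env.sign_off(): hands the job in, once; it reports no verdict.
The state is a dict: "time_s": time; "qpos": joint angles; "joint_velocities": joint speeds; "effort": joint torques, N m; "tool_pos": TCP position; "tool_rot": TCP orientation; "force": force on the tool from outside, world axes, zero at the start; "wrist_torque": the same for the moment, N m; "grip_width": finger opening in m.
Only numpy, scipy, OpenCV 4.12 (cv2) and the standard library are available. Lean on these libraries where they do the work, as an engineer would, in place of code of your own. Each camera call takes 0.05 s, during which the arm holds its last target. There are 200 camera calls.

## Working session

There is one attempt and no reset: what is moved stays moved. The work goes in short steps, Python scripts to look and compute and a tool call to move; the robot and the scene stay as the last step left them, time stands still between calls to the robot, and variables do not carry over. Pictures are saved under pics/ and viewed, on a budget of 10 in all, crops included, one or two more only if the job needs it, and the job is handed in when it is done.

Besides the shell and the picture viewer there is one more tool, called after "Emit:" as name([rows], argument=value, ...), one row to a line, values as JSON. send_rows: Moves the arm, as the interface text tells. Its arguments: {"type":"object","properties":{"series":{"type":"array"},"grip_force":{"type":"number"}},"required":["series"]}

```bash
mkdir -p pics
python3 - <<'E'
from cell import env
import cv2,numpy as np
np.set_printoptions(precision=4,suppress=True)
o=env.get_obs();print({k:o[k] for k in('time_s','tool_pos','tool_rot','force','grip_width')})
for n in('scene','top'):
    cv2.imwrite(f'pics/{n}0.png',env.read_camera(n));c=env.calibration(n);print(n,c)
E
```

```text
{'time_s': 0.0, 'tool_pos': array([ 0.1693, -0.627 ,  0.2215]), 'tool_rot': array([-179.8895,    0.0052,   15.1165]), 'force': array([-0.0482, -0.4962, -0.4404]), 'grip_width': 0.08717721529032962}
scene {'fx': 618.3946613871475, 'fy': 618.3946613871475, 'cx': 320.2000532132506, 'cy': 248.2871639348672, 'distortion': array([-0.2051,  0.    ,  0.    ,  0.    ,  0.    ]), 'cam_to_world': array([[ 0.797 , -0.4452,  0.4081, -0.1483],
       [-0.6038, -0.5705,  0.5568, -0.9623],
       [-0.015 , -0.6901, -0.7235,  1.2166],
       [ 0.    ,  0.    ,  0.    ,  1.    ]])}
top {'fx': 530.8948011754569, 'fy': 530.8948011754569, 'cx': 324.86254873729007, 'cy': 241.28711148708462, 'distortion': array([0.0103, 0.    , 0.    , 0.    , 0.    ]), 'cam_to_world': array([[-0.0191, -0.9978,  0.0634,  0.4049],
       [-0.9998,  0.0192,  0.0016, -0.0998],
       [-0.0028, -0.0633, -0.998 ,  1.5647],
       [ 0.    ,  0.    ,  0.    ,  1.    ]])}
```

View pics/scene0.png

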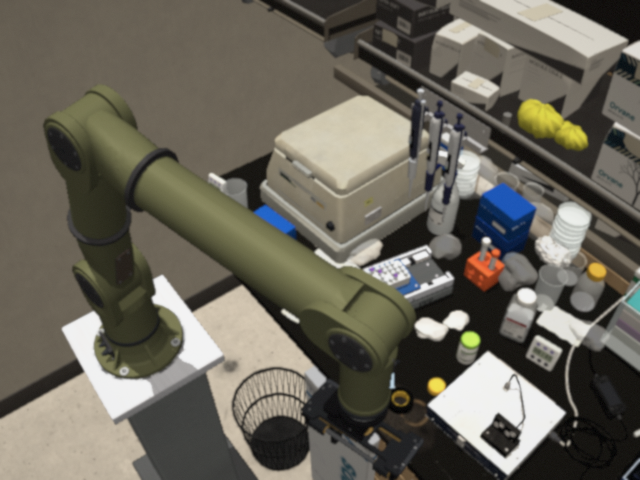

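View pics/top0.png

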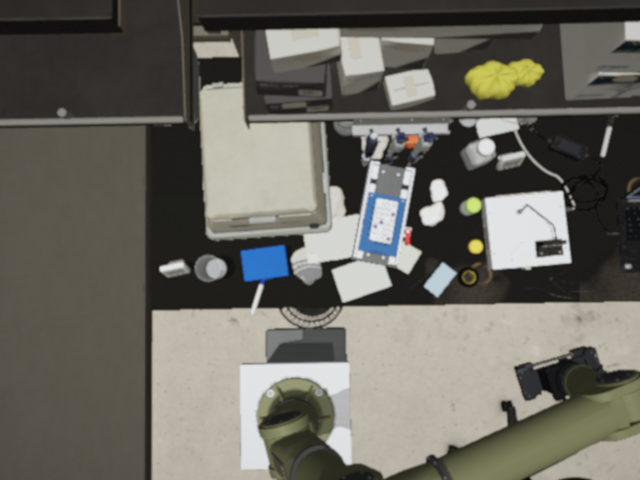

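The top view shows the dock at about (385,213), the carrier on it, and the red clip at (408,237). In the scene view the arm hides the near end of the dock. I'll enlarge the top view.

Run:
```python
import cv2
i=cv2.imread('pics/top0.png')[145:285,335:435]
i=cv2.resize(i,None,fx=4.2,fy=4.2,interpolation=cv2.INTER_CUBIC)
cv2.imwrite('pics/crop0.png',i);print(i.shape)
```

```text
(588, 420, 3)
```

View pics/crop0.png

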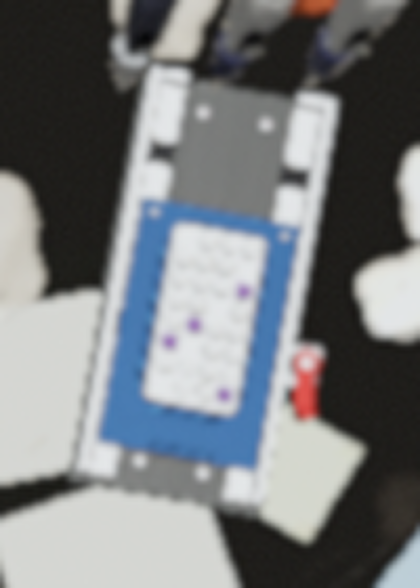

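```bash
cat > h.py <<'E'
from cell import env
import cv2,numpy as np
np.set_printoptions(precision=4,suppress=True)
def ray(n,uv):
    c=env.calibration(n);K=np.array([[c['fx'],0,c['cx']],[0,c['fy'],c['cy']],[0,0,1]])
    p=cv2.undistortPoints(np.array([[uv]],float),K,c['distortion'])[0,0]
    T=c['cam_to_world'];return T[:3,3],T[:3,:3]@np.array([p[0],p[1],1])
def at(n,uv,z):
    o,d=ray(n,uv);return (o+d*(z-o[2])/d[2])
def proj(n,P):
    c=env.calibration(n);K=np.array([[c['fx'],0,c['cx']],[0,c['fy'],c['cy']],[0,0,1]])
    T=np.linalg.inv(c['cam_to_world'])
    return cv2.projectPoints(np.array(P,float).reshape(-1,3),cv2.Rodrigues(T[:3,:3])[0],T[:3,3],K,c['distortion'])[0][:,0]
def tri(a,b):
    (o1,d1),(o2,d2)=a,b;s=np.linalg.lstsq(np.c_[d1,-d2],o2-o1,rcond=None)[0]
    return (o1+s[0]*d1+o2+s[1]*d2)/2,np.linalg.norm(o1+s[0]*d1-o2-s[1]*d2)
E
python3 - <<'E'
from h import *
f=lambda u,v,z:at('top',(335+(u+.5)/4.2-.5,145+(v+.5)/4.2-.5),z)
D=[f(*p,.06) for p in((150,66),(340,96),(70,477),(262,512))]
print('dock',D,sum(D)/4);a=(D[0]+D[1]-D[2]-D[3]);print(np.degrees(np.arctan2(a[1],a[0])),np.linalg.norm(a)/2,np.linalg.norm(D[0]-D[1]))
N=[f(160,152,.05),f(294,176,.05)];print('notch',N,sum(N)/2)
C=[f(*p,.065) for p in((143,200),(298,228),(100,440),(253,466))]
print('car',sum(C)/4);a=(C[0]+C[1]-C[2]-C[3]);print(np.degrees(np.arctan2(a[1],a[0])),np.linalg.norm(a)/2)
print('pivot',f(308,362,.069),'post',f(306,410,.091),f(306,410,.069))
E
```

```text
dock [array([ 0.7304, -0.2322,  0.06  ]), array([ 0.7071, -0.3611,  0.06  ]), array([ 0.451 , -0.1714,  0.06  ]), array([ 0.4249, -0.3002,  0.06  ])] [ 0.5783 -0.2663  0.06  ]
-12.228216382990418 0.287275705239369 0.13098910633141322
notch [array([ 0.6728, -0.2385,  0.05  ]), array([ 0.6544, -0.3298,  0.05  ])] [ 0.6636 -0.2842  0.05  ]
car [ 0.5463 -0.2601  0.065 ]
-11.84933119520657 0.16487379793524692
pivot [ 0.525  -0.3327  0.069 ] post [ 0.4914 -0.3271  0.091 ] [ 0.4927 -0.3305  0.069 ]
```

The dock is at about (0.578, -0.266) with yaw -12°. The carrier is about 63 mm short of its place, and the clip stands at about -6°. I'll go above the point behind the lip with the fingers shut.

Emit:
send_rows([
  {"travel": [1.5,-1.3,0],"dr": [0,0,1],"claw": 0},
  {"travel": [4,-3.5,0],"dr": [0,0,3],"claw": 0},
  {"travel": [7,-6.1,0.4],"dr": [0,0,5],"claw": 0},
  {"travel": [10,-8.7,0.6],"dr": [0,0,8],"claw": 0},
  {"travel": [13,-11.3,0.8],"dr": [0,0,10],"claw": 0},
  {"travel": [16,-14,1],"dr": [0,0,12],"claw": 0},
  {"travel": [19,-16.6,1.2],"dr": [0,0,15],"claw": 0},
  {"travel": [22,-19.2,1.4],"dr": [0,0,17],"claw": 0},
  {"travel": [25,-21.8,1.6],"dr": [0,0,19],"claw": 0},
  {"travel": [28,-24.5,1.8],"dr": [0,0,21],"claw": 0},
  {"travel": [31,-27.1,2],"dr": [0,0,24],"claw": 0},
  {"travel": [33.5,-29.3,2],"dr": [0,0,26],"claw": 0},
])

```text
time_s: 1.1
tool_pos: [0.4174, -0.2542, 0.202]
tool_rot: [-180.0, 0.0, -10.9]
force: [1.1, 0.0, -0.7]
grip_width: 0.0148
```

Run:
```python
from h import *
t=env.read_camera('top');s=env.read_camera('scene')
cv2.imwrite('pics/top1.png',t);cv2.imwrite('pics/scene1.png',s)
a=cv2.resize(s[220:460,340:600],None,fx=2.5,fy=2.5,interpolation=cv2.INTER_CUBIC)
cv2.imwrite('pics/c1.png',cv2.resize(s[190:390,320:520],None,fx=3,fy=3,interpolation=cv2.INTER_CUBIC))
o=env.get_obs();print(o['time_s'],o['tool_pos'],o['tool_rot'],o['force'],o['grip_width'],o['qpos'])
```

```text
1.2 [ 0.4199 -0.2509  0.2025] [-179.8712   -0.0475  -10.32  ] [ 0.1191 -0.1477  0.1265] 0.006986099519369438 [ 50.6068   0.3458 -22.6976 106.2238  -0.0039  73.4508 -72.4092]
```

View pics/c1.png

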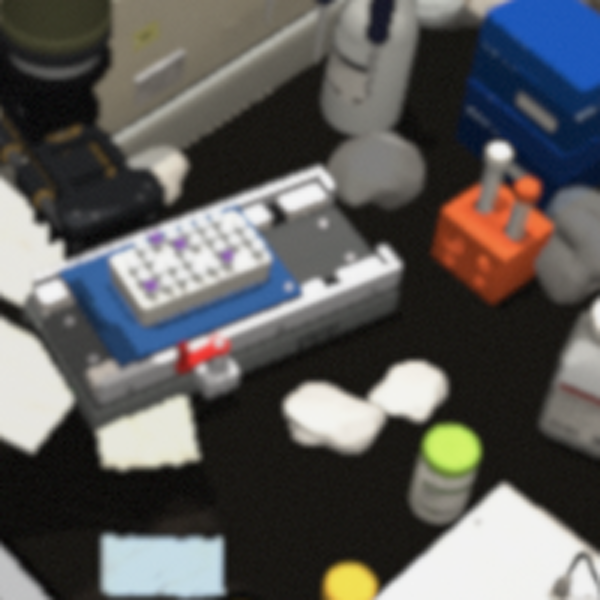

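The scene crop shows the carrier's far-right corner at (299,290), the dock's far-right top corner at (401,258), and the clip post at (183,352) with its pivot at (215,355). I'll triangulate and cross-check.

Run:
```python
from h import *
T=lambda u,v:ray('top',(335+(u+.5)/4.2-.5,145+(v+.5)/4.2-.5))
S=lambda u,v:ray('scene',(320+(u+.5)/3-.5,190+(v+.5)/3-.5))
for n,a,b in(('carFR',(298,228),(299,290)),('dockFR',(340,96),(401,258)),('dockFL',(150,66),(322,168)),('post',(306,410),(181,350)),('carNR',(253,466),(122,365))):print(n,*tri(T(*a),S(*b)))
c,s=np.cos(np.radians(-12.1)),np.sin(np.radians(-12.1))
W=lambda x,y,z:np.array([.578+c*x-s*y,-.266+s*x+c*y,z])
for n,p in(('FR',(.145,-.067,.06)),('FL',(.145,.067,.06)),('NR',(-.145,-.067,.06)),('carFR',(.052,-.055,.065)),('lip',(-.118,0,.072)),('lip top L',(-.118,.02,.079)),('lip top R',(-.118,-.02,.079))):
    q=W(*p);u=proj('top',q)[0];v=proj('scene',q)[0];print(n,q,(u-[335,145])*4.2,(v-[320,190])*3)
```

```text
carFR [ 0.6151 -0.3282  0.066 ] 0.002868407308380015
dockFR [ 0.7033 -0.3581  0.0702] 0.004138177962481198
dockFL [ 0.7317 -0.2329  0.0558] 0.0009672051969934701
post [ 0.4897 -0.3266  0.0843] 0.005137942824981238
carNR [ 0.4554 -0.2946  0.0597] 0.0015350983828407371
FR [ 0.7057 -0.3619  0.06  ] [339.5822  96.3351] [406.0157 266.0631]
FL [ 0.7338 -0.2309  0.06  ] [146.2958  59.4125] [321.159  161.3478]
NR [ 0.4222 -0.3011  0.06  ] [261.8262 514.4765] [ 94.3681 389.706 ]
carFR [ 0.6173 -0.3307  0.065 ] [298.5228 224.9963] [303.7235 290.0903]
lip [ 0.4626 -0.2413  0.072 ] [173.1189 455.4615] [ 86.8115 308.4068]
lip top L [ 0.4668 -0.2217  0.079 ] [144.604  449.3129] [ 75.7273 285.5289]
lip top R [ 0.4584 -0.2608  0.079 ] [203.618  460.7627] [ 98.4194 320.3585]
```

Emit:
send_rows([
  {"travel": [0.5,-0.8,3],"dr": [0,0,1],"claw": 0},
  {"travel": [0.8,-1.8,6],"dr": [0,0,1.2],"claw": 0},
  {"travel": [0.8,-1.8,9],"dr": [0,0,1.2],"claw": 0},
  {"travel": [0.8,-1.8,10],"dr": [0,0,1.2],"claw": 0},
  {"travel": [0.8,-1.8,10],"dr": [0,0,1.2],"claw": 0},
  {"travel": [0.8,-1.8,10],"dr": [0,0,1.2],"claw": 0},
  {"travel": [0.8,-1.8,10],"dr": [0,0,1.2],"claw": 0},
])

```text
time_s: 1.78
tool_pos: [0.4287, -0.2424, 0.1043]
tool_rot: [179.9, -0.2, -12.1]
force: [1.6, 0.2, 1.4]
grip_width: 0.0004
```

Emit:
send_rows([
  {"travel": [0,-0.8,1],"dr": [0,0,0],"claw": 0},
  {"travel": [0,-0.8,2.5],"dr": [0,0,0],"claw": 0},
  {"travel": [0,-0.8,3.5],"dr": [0,0,0],"claw": 0},
  {"travel": [0,-0.8,3.6],"dr": [0,0,0],"claw": 0},
  {"travel": [0,-0.8,3.6],"dr": [0,0,0],"claw": 0},
  {"travel": [0,-0.8,3.6],"dr": [0,0,0],"claw": 0},
])

```text
time_s: 2.28
tool_pos: [0.4298, -0.2335, 0.067]
tool_rot: [180.0, -0.0, -12.1]
force: [0.3, -0.5, 0.1]
grip_width: 0.0006
```

Run:
```python
from h import *
s=env.read_camera('scene');t=env.read_camera('top')
o=env.get_obs();print(o['time_s'],o['tool_pos'],o['tool_rot'],o['force'])
a=cv2.resize(s[240:340,320:420],None,fx=4,fy=4,interpolation=cv2.INTER_CUBIC)
b=cv2.resize(t[185:285,335:435],None,fx=4,fy=4,interpolation=cv2.INTER_CUBIC)
cv2.imwrite('pics/c2.png',np.hstack([a,b]))
```

```text
2.3833 [ 0.43   -0.2337  0.0673] [179.9667  -0.0761 -12.1005] [-0.025   0.3698 -0.3745]
```

View pics/c2.png

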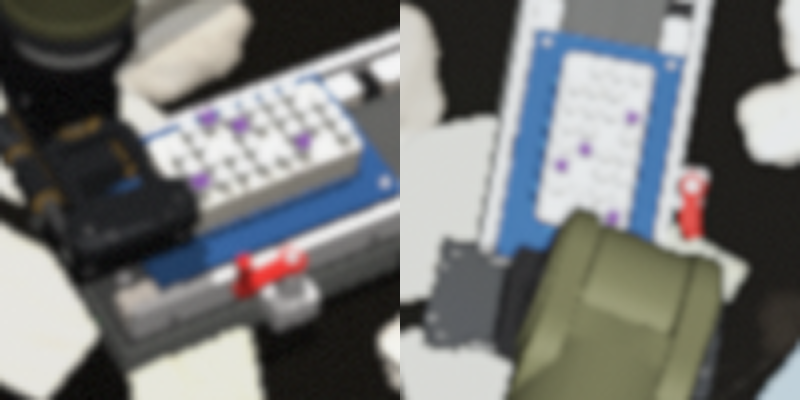

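The gripper stands behind the lip and the fingertips are in line with the dock's centreline. I'll start the push slowly.

Emit:
send_rows([
  {"travel": [0.4,0,0],"dr": [0,0,0],"claw": 0},
  {"travel": [0.8,0,0],"dr": [0,0,0],"claw": 0},
  {"travel": [1.2,0,0],"dr": [0,0,0],"claw": 0},
  {"travel": [1.5,0,0],"dr": [0,0,0],"claw": 0},
  {"travel": [1.8,0,0],"dr": [0,0,0],"claw": 0},
  {"travel": [2.0,0,0],"dr": [0,0,0],"claw": 0},
  {"travel": [2.2,0,0],"dr": [0,0,0],"claw": 0},
  {"travel": [2.4,0,0],"dr": [0,0,0],"claw": 0},
  {"travel": [2.6,0,0],"dr": [0,0,0],"claw": 0},
  {"travel": [2.8,0,0],"dr": [0,0,0],"claw": 0},
  {"travel": [3.0,0,0],"dr": [0,0,0],"claw": 0},
  {"travel": [3.2,0,0],"dr": [0,0,0],"claw": 0},
])

```text
time_s: 3.38
tool_pos: [0.4576, -0.2396, 0.066]
tool_rot: [-180.0, 0.4, -12.1]
force: [-8.3, 1.7, 6.3]
grip_width: 0.0009
```

There is contact, but an upward force on the tool suggests the tips rub on something below. I'll back off, rise 2.5 mm and re-engage.

Emit:
send_rows([
  {"travel": [-0.4,0,0],"dr": [0,0,0],"claw": 0},
  {"travel": [-1.0,0,0],"dr": [0,0,0],"claw": 0},
  {"travel": [-1.0,0,-0.25],"dr": [0,0,0],"claw": 0},
  {"travel": [-1.0,0,-0.25],"dr": [0,0,0],"claw": 0},
  {"travel": [-1.0,0,-0.25],"dr": [0,0,0],"claw": 0},
])

```text
time_s: 3.8
tool_pos: [0.4513, -0.2382, 0.0695]
tool_rot: [180.0, -0.1, -12.1]
force: [0.0, -0.2, 0.3]
grip_width: 0.0004
```

Emit:
send_rows([
  {"travel": [0.3,0,0],"dr": [0,0,0],"claw": 0},
  {"travel": [0.5,0,0],"dr": [0,0,0],"claw": 0},
  {"travel": [0.7,0,0],"dr": [0,0,0],"claw": 0},
  {"travel": [0.9,0,0],"dr": [0,0,0],"claw": 0},
  {"travel": [1.1,0,0],"dr": [0,0,0],"claw": 0},
])

```text
time_s: 4.22
tool_pos: [0.4589, -0.2397, 0.0685]
tool_rot: [-180.0, 0.4, -12.1]
force: [-7.1, 1.1, 6.1]
grip_width: 0.0001
```

The same ratio shows again, so this is friction on the lip as the arm yields under load. It is small and presses downward. I'll continue slowly.

Emit:
send_rows([
  {"travel": [0.2,0,0],"dr": [0,0,0],"claw": 0},
  {"travel": [0.4,0,0],"dr": [0,0,0],"claw": 0},
  {"travel": [0.6,0,0],"dr": [0,0,0],"claw": 0},
  {"travel": [0.8,0,0],"dr": [0,0,0],"claw": 0},
  {"travel": [1.0,0,0],"dr": [0,0,0],"claw": 0},
  {"travel": [1.2,0,0],"dr": [0,0,0],"claw": 0},
  {"travel": [1.4,0,0],"dr": [0,0,0],"claw": 0},
  {"travel": [1.6,0,0],"dr": [0,0,0],"claw": 0},
  {"travel": [1.8,0,0],"dr": [0,0,0],"claw": 0},
  {"travel": [2.0,0,0],"dr": [0,0,0],"claw": 0},
])

```text
time_s: 5.05
tool_pos: [0.4784, -0.244, 0.0685]
tool_rot: [-180.0, 0.4, -12.1]
force: [-8.0, 0.7, 7.2]
grip_width: 0.0006
```

Run:
```python
from h import *
s=env.read_camera('scene');t=env.read_camera('top')
o=env.get_obs();print(o['time_s'],o['tool_pos'],o['tool_rot'],o['force'])
a=cv2.resize(s[220:320,340:440],None,fx=4,fy=4,interpolation=cv2.INTER_CUBIC)
b=cv2.resize(t[145:245,350:450],None,fx=4,fy=4,interpolation=cv2.INTER_CUBIC)
cv2.imwrite('pics/c3.png',np.hstack([a,b]))
```

```text
5.15 [ 0.479  -0.2441  0.0685] [-179.9917    0.3185  -12.1055] [-5.8766  0.9744  4.9895]
```

View pics/c3.png

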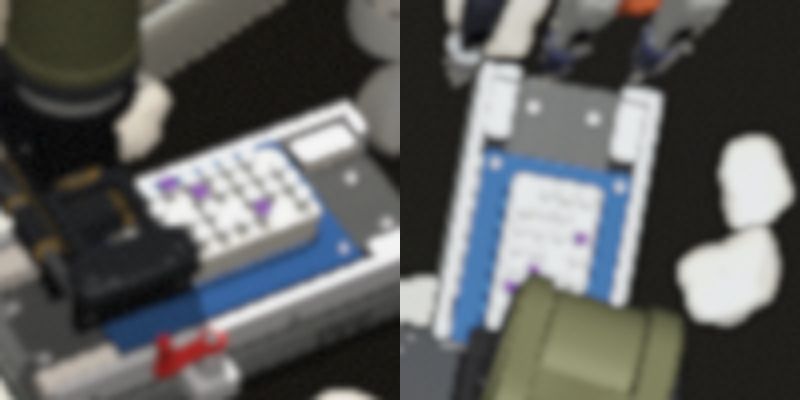

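The picture shows the carrier sliding with the rack seated. Its far corners are now at top pixels (372,182.5) and (408,190).

Run:
```python
from h import *
c,s=np.cos(np.radians(-12.1)),np.sin(np.radians(-12.1))
D=lambda p:((p[0]-.578)*c+(p[1]+.266)*s,-(p[0]-.578)*s+(p[1]+.266)*c)
for uv in((372,182.5),(408.25,190)):print(D(at('top',uv,.065)))
print(D((.4790,-.2441)))
```

```text
(np.float64(0.07887684462899638), np.float64(0.048622489093439955))
(np.float64(0.07732851861727956), np.float64(-0.056602875365386635))
(np.float64(-0.10139118696669569), np.float64(0.0006612151575351236))
```

About 37 mm remain. I'll push 30 mm, then creep.

Emit:
send_rows([
  {"travel": [0.25,0,0],"dr": [0,0,0],"claw": 0},
  {"travel": [0.5,0,0],"dr": [0,0,0],"claw": 0},
  {"travel": [0.75,0,0],"dr": [0,0,0],"claw": 0},
  {"travel": [1.0,0,0],"dr": [0,0,0],"claw": 0},
  {"travel": [1.25,0,0],"dr": [0,0,0],"claw": 0},
  {"travel": [1.5,0,0],"dr": [0,0,0],"claw": 0},
  {"travel": [1.75,0,0],"dr": [0,0,0],"claw": 0},
  {"travel": [2.0,0,0],"dr": [0,0,0],"claw": 0},
  {"travel": [2.25,0,0],"dr": [0,0,0],"claw": 0},
  {"travel": [2.45,0,0],"dr": [0,0,0],"claw": 0},
  {"travel": [2.65,0,0],"dr": [0,0,0],"claw": 0},
  {"travel": [2.8,0,0],"dr": [0,0,0],"claw": 0},
])

```text
time_s: 6.15
tool_pos: [0.5059, -0.2499, 0.0684]
tool_rot: [-180.0, 0.4, -12.1]
force: [-7.2, 1.4, 4.8]
grip_width: 0.0007
```

Emit:
send_rows([
  {"travel": [0.1,0,0],"dr": [0,0,0],"claw": 0},
  {"travel": [0.2,0,0],"dr": [0,0,0],"claw": 0},
  {"travel": [0.3,0,0],"dr": [0,0,0],"claw": 0},
  {"travel": [0.4,0,0],"dr": [0,0,0],"claw": 0},
])

```text
time_s: 6.48
tool_pos: [0.5111, -0.2508, 0.0682]
tool_rot: [-180.0, 0.2, -12.1]
force: [-4.0, 1.5, -0.1]
grip_width: 0.0
```

Emit:
send_rows([
  {"travel": [0.1,0,0],"dr": [0,0,0],"claw": 0},
  {"travel": [0.2,0,0],"dr": [0,0,0],"claw": 0},
])

```text
time_s: 6.65
tool_pos: [0.5121, -0.251, 0.0682]
tool_rot: [-180.0, 0.3, -12.1]
force: [-10.8, 3.0, 4.5]
grip_width: 0.0006
```

Emit:
send_rows([
  {"travel": [0.1,0,0],"dr": [0,0,0],"claw": 0},
  {"travel": [0.2,0,0],"dr": [0,0,0],"claw": 0},
])

```text
time_s: 6.82
tool_pos: [0.5122, -0.251, 0.0681]
tool_rot: [-180.0, 0.6, -12.1]
force: [-14.4, 4.8, 7.6]
grip_width: 0.0003
```

The force dipped and then rose while the tool stalled at the expected place, which fits a drop into the notches. I'll draw straight back, then rise and look.

Emit:
send_rows([
  {"travel": [-0.3,0,0],"dr": [0,0,0],"claw": 0},
  {"travel": [-1.0,0,0],"dr": [0,0,0],"claw": 0},
  {"travel": [-2.0,0,0],"dr": [0,0,0],"claw": 0},
  {"travel": [-3.5,0,0],"dr": [0,0,0],"claw": 0},
  {"travel": [-5.0,0,-2],"dr": [0,0,0],"claw": 0},
  {"travel": [-6,2,-5],"dr": [0,0,0],"claw": 0},
  {"travel": [-6,5,-7],"dr": [0,0,-5],"claw": 0},
  {"travel": [-6,8,-7],"dr": [0,0,-12],"claw": 0},
  {"travel": [-6,11,-7],"dr": [0,0,-19],"claw": 0},
  {"travel": [-6,13,-7],"dr": [0,0,-26],"claw": 0},
  {"travel": [-6,14,-7],"dr": [0,0,-33],"claw": 0},
  {"travel": [-6,14,-7],"dr": [0,0,-33],"claw": 0},
])

```text
time_s: 7.82
tool_pos: [0.4272, -0.3798, 0.1394]
tool_rot: [179.8, -0.0, 20.8]
force: [0.3, -0.1, -0.3]
grip_width: 0.0004
```

Run:
```python
from h import *
s=env.read_camera('scene');t=env.read_camera('top')
o=env.get_obs();print(o['time_s'],o['tool_pos'],o['tool_rot'],o['force'])
a=cv2.resize(s[220:340,330:460],None,fx=3,fy=3,interpolation=cv2.INTER_CUBIC)
b=cv2.resize(t[155:275,345:445],None,fx=3,fy=3,interpolation=cv2.INTER_CUBIC)
im=np.hstack([a,b]);print(im.shape)
cv2.imwrite('pics/c4.png',im)
```

```text
7.9167 [ 0.4288 -0.376   0.1392] [179.9716  -0.0668  20.6862] [-0.2033  0.279  -0.1025]
(360, 690, 3)
```

View pics/c4.png

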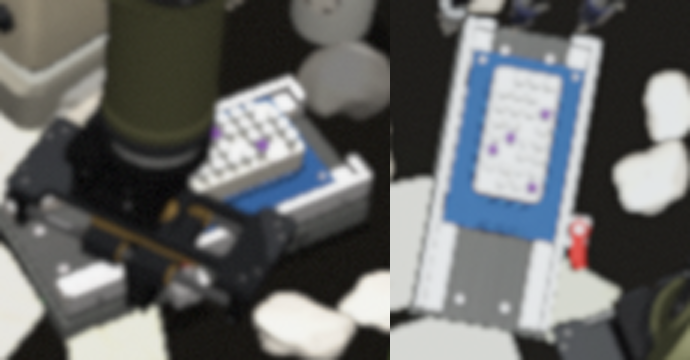

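The top view shows the carrier at its place with the near ledges cleared. I'll check its pose numerically while moving above the clip's outer side.

Run:
```python
from h import *
c,s=np.cos(np.radians(-12.1)),np.sin(np.radians(-12.1))
D=lambda p:((p[0]-.578)*c+(p[1]+.266)*s,-(p[0]-.578)*s+(p[1]+.266)*c)
T=lambda u,v:(345+(u-390+.5)/3-.5,155+(v+.5)/3-.5)
for p in((470,50),(581,74),(444,222),(553,243)):print(D(at('top',T(*p),.06)))
p,e=tri(ray('top',T(581,74)),ray('scene',(330+338.5/3-.5,220+183.5/3-.5)));print(p,e)
```

```text
(np.float64(0.11114385214539625), np.float64(0.05622281337940452))
(np.float64(0.10853982838939477), np.float64(-0.05186661944714243))
(np.float64(-0.055381626424053566), np.float64(0.04983344267734466))
(np.float64(-0.05531572985211379), np.float64(-0.055155288533940236))
[ 0.6765 -0.3421  0.0547] 0.005731882036126809
```

Emit:
send_rows([
  {"travel": [1.5,-0.7,0],"dr": [0,0,-5],"claw": 0},
  {"travel": [3,-1.4,0],"dr": [0,0,-10],"claw": 0},
  {"travel": [4.6,-2.1,0],"dr": [0,0,-15],"claw": 0},
  {"travel": [4.6,-2.1,0],"dr": [0,0,-15.3],"claw": 0},
  {"travel": [4.6,-2.1,1],"dr": [0,0,-15.3],"claw": 0},
  {"travel": [4.6,-2.1,2],"dr": [0,0,-15.3],"claw": 0},
  {"travel": [4.6,-2.1,2.5],"dr": [0,0,-15.3],"claw": 0},
  {"travel": [4.6,-2.1,2.5],"dr": [0,0,-15.3],"claw": 0},
  {"travel": [4.6,-2.1,2.5],"dr": [0,0,-15.3],"claw": 0},
])

```text
time_s: 8.67
tool_pos: [0.4628, -0.3406, 0.1131]
tool_rot: [-179.9, 0.0, 36.1]
force: [0.1, 0.1, 0.0]
grip_width: 0.0005
```

The near edge reads dock x = -55.3 mm (ideal -55) and the height fits "dropped". Now I'll descend and push the post.

Emit:
send_rows([
  {"travel": [0,0,1.2],"dr": [0,0,0],"claw": 0},
  {"travel": [0,0,2.4],"dr": [0,0,0],"claw": 0},
  {"travel": [0,0,3.5],"dr": [0,0,0],"claw": 0},
  {"travel": [0,0,3.5],"dr": [0,0,0],"claw": 0},
  {"travel": [0.4,0,3.5],"dr": [0,0,0],"claw": 0},
  {"travel": [0.8,0,3.5],"dr": [0,0,0],"claw": 0},
  {"travel": [1.1,0,3.5],"dr": [0,0,0],"claw": 0},
  {"travel": [1.4,0,3.5],"dr": [0,0,0],"claw": 0},
  {"travel": [1.7,0,3.5],"dr": [0,0,0],"claw": 0},
  {"travel": [2.0,0,3.5],"dr": [0,0,0],"claw": 0},
  {"travel": [2.3,0,3.5],"dr": [0,0,0],"claw": 0},
  {"travel": [2.5,0,3.5],"dr": [0,0,0],"claw": 0},
])

```text
time_s: 9.67
tool_pos: [0.4811, -0.3249, 0.0783]
tool_rot: [-179.7, 0.2, 36.2]
force: [-7.6, 2.4, 2.4]
grip_width: 0.0004
```

Emit:
send_rows([
  {"travel": [0.2,0,0],"dr": [0,0,0],"claw": 0},
  {"travel": [0.4,0,0],"dr": [0,0,0],"claw": 0},
  {"travel": [0.6,0,0],"dr": [0,0,0],"claw": 0},
  {"travel": [0.8,0,0],"dr": [0,0,0],"claw": 0},
  {"travel": [1.0,0,0],"dr": [0,0,0],"claw": 0},
])

```text
time_s: 10.08
tool_pos: [0.4876, -0.3165, 0.0776]
tool_rot: [-179.4, 0.3, 36.2]
force: [-10.2, 5.5, 3.5]
grip_width: 0.0002
```

The force is higher than expected and sideways. I'll look before going on.

Run:
```python
from h import *
s=env.read_camera('scene');t=env.read_camera('top')
o=env.get_obs();print(o['time_s'],o['tool_pos'],o['tool_rot'],o['force'],o['wrist_torque'])
a=cv2.resize(s[240:360,330:460],None,fx=3,fy=3,interpolation=cv2.INTER_CUBIC)
b=cv2.resize(t[175:295,355:485],None,fx=3,fy=3,interpolation=cv2.INTER_CUBIC)
cv2.imwrite('pics/c5.png',np.hstack([a,b]))
```

```text
10.1833 [ 0.4885 -0.3159  0.0775] [-179.4034    0.2222   36.2838] [-9.4755  5.6082  2.4471] [1.337  1.9516 0.1711]
```

View pics/c5.png

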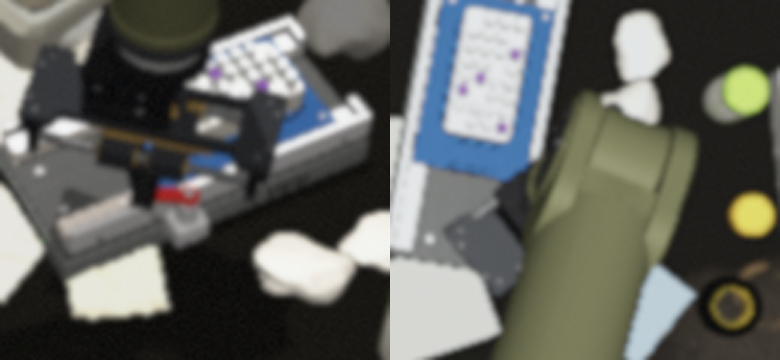

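The fingers are narrower across their shut width than assumed. They slid onto the inner side of the post and press it along its radius, so the clip hardly turned. I'll back off, rise, turn the tool so that a 19 mm wide finger back faces the post, and look again.

Emit:
send_rows([
  {"travel": [-0.8,-0.3,0],"dr": [0,0,0],"claw": 0},
  {"travel": [-2.0,-0.3,0],"dr": [0,0,0],"claw": 0},
  {"travel": [-3.5,-0.3,-1],"dr": [0,0,0],"claw": 0},
  {"travel": [-5,0,-3.5],"dr": [0,0,-6],"claw": 0},
  {"travel": [-7,1,-6],"dr": [0,0,-12],"claw": 0},
  {"travel": [-9,2.5,-6.5],"dr": [0,0,-19],"claw": 0},
  {"travel": [-11,4,-6.5],"dr": [0,0,-26],"claw": 0},
  {"travel": [-11.7,4.3,-6.5],"dr": [0,0,-33],"claw": 0},
  {"travel": [-11.7,4.3,-6.5],"dr": [0,0,-40],"claw": 0},
  {"travel": [-11.7,4.3,-6.5],"dr": [0,0,-47],"claw": 0},
  {"travel": [-11.7,4.3,-6.5],"dr": [0,0,-54],"claw": 0},
  {"travel": [-11.7,4.3,-6.5],"dr": [0,0,-61],"claw": 0},
])

```text
time_s: 11.18
tool_pos: [0.4228, -0.4249, 0.1447]
tool_rot: [179.9, 0.1, 97.5]
force: [0.5, 0.6, 0.4]
grip_width: 0.0008
```

Emit:
send_rows([
  {"travel": [0,0,0],"dr": [0,0,-7],"claw": 0},
  {"travel": [0,0,0],"dr": [0,0,-14],"claw": 0},
  {"travel": [0,0,0],"dr": [0,0,-21],"claw": 0},
  {"travel": [0,0,0],"dr": [0,0,-29],"claw": 0},
  {"travel": [0,0,0],"dr": [0,0,-29],"claw": 0},
  {"travel": [0,0,0],"dr": [0,0,-29],"claw": 0},
])

```text
time_s: 11.68
tool_pos: [0.4228, -0.4244, 0.1445]
tool_rot: [-180.0, 0.1, 126.0]
force: [0.6, 0.6, 0.3]
grip_width: 0.0002
```

Run:
```python
from h import *
s=env.read_camera('scene');t=env.read_camera('top')
o=env.get_obs();print(o['time_s'],o['tool_pos'],o['tool_rot'],o['force'],o['qpos'])
a=cv2.resize(s[250:350,340:440],None,fx=4,fy=4,interpolation=cv2.INTER_CUBIC)
b=cv2.resize(t[190:290,350:450],None,fx=4,fy=4,interpolation=cv2.INTER_CUBIC)
cv2.imwrite('pics/c6.png',np.hstack([a,b]))
```

```text
11.7833 [ 0.423  -0.4241  0.1444] [-179.994     0.0572  126.0101] [ 0.7094 -0.5782  0.4502] [ 71.3219  18.2852 -34.5176  95.5024  10.96    69.5606  70.3278]
```

View pics/c6.png

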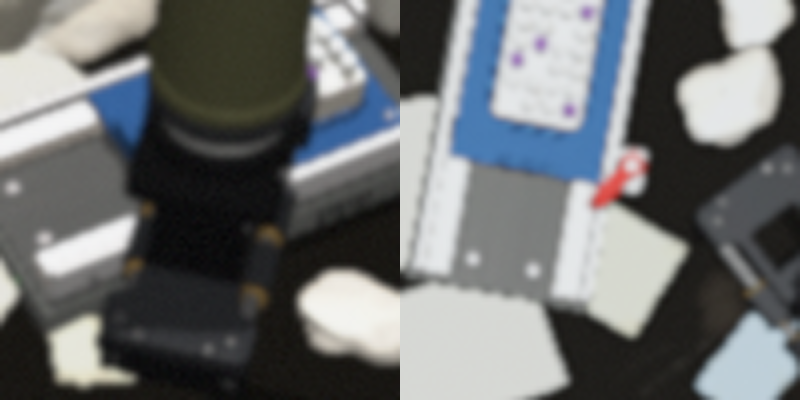

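The clip did turn, to about 28° (post at (596,205), pivot at (632,160)). The sideways force was the post caught in the seam between the finger pads, and the resistance along its swing was only about 1.6 N. Now I'll use the flat finger back.

Emit:
send_rows([
  {"travel": [1,2.3,0],"dr": [0,0,0],"claw": 0},
  {"travel": [2,4.6,0],"dr": [0,0,0],"claw": 0},
  {"travel": [3,7,0],"dr": [0,0,0],"claw": 0},
  {"travel": [4.3,9.3,0],"dr": [0,0,0],"claw": 0},
  {"travel": [4.3,9.8,1],"dr": [0,0,0],"claw": 0},
  {"travel": [4.3,9.8,2.5],"dr": [0,0,0],"claw": 0},
  {"travel": [4.3,9.8,4.5],"dr": [0,0,0],"claw": 0},
  {"travel": [4.3,9.8,6],"dr": [0,0,0],"claw": 0},
  {"travel": [4.3,9.8,6.6],"dr": [0,0,0],"claw": 0},
  {"travel": [4.3,9.8,6.6],"dr": [0,0,0],"claw": 0},
  {"travel": [4.3,9.8,6.6],"dr": [0,0,0],"claw": 0},
])

```text
time_s: 12.7
tool_pos: [0.4769, -0.3311, 0.0783]
tool_rot: [180.0, 0.0, 126.2]
force: [-0.3, 0.1, -0.2]
grip_width: 0.0006
```

Emit:
send_rows([
  {"travel": [0,0.3,0],"dr": [0,0,0],"claw": 0},
  {"travel": [0,0.6,0],"dr": [0,0,0],"claw": 0},
  {"travel": [0,0.9,0],"dr": [0,0,0],"claw": 0},
  {"travel": [0,1.2,0],"dr": [0,0,0],"claw": 0},
  {"travel": [0,1.5,0],"dr": [0,0,0],"claw": 0},
  {"travel": [0,1.8,0],"dr": [0,0,0],"claw": 0},
  {"travel": [0,2.1,0],"dr": [0,0,0],"claw": 0},
  {"travel": [0,2.4,0],"dr": [0,0,0],"claw": 0},
])

```text
time_s: 13.37
tool_pos: [0.4957, -0.3166, 0.0779]
tool_rot: [-179.9, -0.0, 126.2]
force: [-2.1, -0.1, 1.5]
grip_width: 0.0006
```

Emit:
send_rows([
  {"travel": [0,0.3,0],"dr": [0,0,0],"claw": 0},
  {"travel": [0,0.6,0],"dr": [0,0,0],"claw": 0},
  {"travel": [0,0.9,0],"dr": [0,0,0],"claw": 0},
  {"travel": [0,1.2,0],"dr": [0,0,0],"claw": 0},
])

```text
time_s: 13.7
tool_pos: [0.506, -0.3096, 0.0779]
tool_rot: [-180.0, 0.0, 126.2]
force: [-0.9, -1.1, -0.9]
grip_width: 0.0004
```

Emit:
send_rows([
  {"travel": [0,0.25,0],"dr": [0,0,0],"claw": 0},
  {"travel": [0,0.5,0],"dr": [0,0,0],"claw": 0},
  {"travel": [0,0.75,0],"dr": [0,0,0],"claw": 0},
  {"travel": [0,1.0,0],"dr": [0,0,0],"claw": 0},
])

```text
time_s: 14.03
tool_pos: [0.5142, -0.3045, 0.0783]
tool_rot: [-180.0, 0.1, 126.2]
force: [-0.8, -2.8, -0.0]
grip_width: 0.0007
```

Emit:
send_rows([
  {"travel": [0,0.15,0],"dr": [0,0,0],"claw": 0},
  {"travel": [0,0.3,0],"dr": [0,0,0],"claw": 0},
])

```text
time_s: 14.2
tool_pos: [0.5164, -0.3027, 0.0782]
tool_rot: [-180.0, 0.1, 126.2]
force: [-0.2, -4.1, 0.2]
grip_width: 0.0004
```

Emit:
send_rows([
  {"travel": [0,0.15,0],"dr": [0,0,0],"claw": 0},
  {"travel": [0,0.3,0],"dr": [0,0,0],"claw": 0},
])

```text
time_s: 14.37
tool_pos: [0.5184, -0.3015, 0.0781]
tool_rot: [-179.9, 0.1, 126.2]
force: [-1.7, -6.9, -0.2]
grip_width: 0.0005
```

At the end of the swing the force is almost purely radial, so the face is at a poor angle there. I'll back off, turn the tool so the finger back faces along dock +x, and finish the swing.

Emit:
send_rows([
  {"travel": [0,-1,0],"dr": [0,0,0],"claw": 0},
  {"travel": [0,-2,0],"dr": [0,0,0],"claw": 0},
  {"travel": [0.6,-2.2,0],"dr": [0,0,7],"claw": 0},
  {"travel": [1.2,-2.2,0],"dr": [0,0,14],"claw": 0},
  {"travel": [1.6,-2.2,0],"dr": [0,0,21],"claw": 0},
  {"travel": [1.6,-2.2,0],"dr": [0,0,28],"claw": 0},
  {"travel": [1.6,-2.2,0],"dr": [0,0,35],"claw": 0},
  {"travel": [1.6,-2.2,0],"dr": [0,0,42],"claw": 0},
  {"travel": [1.6,-1.6,0],"dr": [0,0,48],"claw": 0},
  {"travel": [1.6,-0.8,0],"dr": [0,0,48],"claw": 0},
  {"travel": [1.6,-0.2,0],"dr": [0,0,48],"claw": 0},
  {"travel": [1.6,-0.2,0],"dr": [0,0,48],"claw": 0},
])

```text
time_s: 15.37
tool_pos: [0.5092, -0.2863, 0.0782]
tool_rot: [179.9, -0.1, 78.5]
force: [0.3, 0.5, 0.2]
grip_width: 0.0006
```

Emit:
send_rows([
  {"travel": [0,0.2,0],"dr": [0,0,0],"claw": 0},
  {"travel": [0,0.4,0],"dr": [0,0,0],"claw": 0},
  {"travel": [0,0.6,0],"dr": [0,0,0],"claw": 0},
])

```text
time_s: 15.62
tool_pos: [0.5135, -0.2899, 0.078]
tool_rot: [-180.0, 0.0, 78.2]
force: [0.3, 0.1, 0.3]
grip_width: 0.0005
```

Emit:
send_rows([
  {"travel": [0,0.15,0],"dr": [0,0,0],"claw": 0},
  {"travel": [0,0.3,0],"dr": [0,0,0],"claw": 0},
])

```text
time_s: 15.78
tool_pos: [0.5166, -0.2905, 0.078]
tool_rot: [-180.0, 0.0, 78.2]
force: [0.0, -0.1, -0.4]
grip_width: 0.0008
```

Emit:
send_rows([
  {"travel": [0,0.15,0],"dr": [0,0,0],"claw": 0},
  {"travel": [0,0.3,0],"dr": [0,0,0],"claw": 0},
])

```text
time_s: 15.95
tool_pos: [0.5183, -0.2907, 0.0778]
tool_rot: [-179.8, -0.0, 78.2]
force: [-5.1, 2.0, 3.4]
grip_width: 0.0002
```

Emit:
send_rows([
  {"travel": [0,0.1,0],"dr": [0,0,0],"claw": 0},
  {"travel": [0,0.2,0],"dr": [0,0,0],"claw": 0},
])

```text
time_s: 16.12
tool_pos: [0.5185, -0.2907, 0.0777]
tool_rot: [-179.6, -0.0, 78.2]
force: [-10.1, 2.6, 6.5]
grip_width: 0.0006
```

Emit:
send_rows([
  {"travel": [0,0.1,0],"dr": [0,0,0],"claw": 0},
  {"travel": [0,0.2,0],"dr": [0,0,0],"claw": 0},
])

```text
time_s: 16.28
tool_pos: [0.5188, -0.2907, 0.0776]
tool_rot: [-179.4, -0.0, 78.2]
force: [-14.5, 4.2, 10.5]
grip_width: 0.0003
```

The clip is hard on its stop. I'll back off, rise clear and look.

Emit:
send_rows([
  {"travel": [0,-1,0],"dr": [0,0,0],"claw": 0},
  {"travel": [0,-3,0],"dr": [0,0,0],"claw": 0},
  {"travel": [0,-4,-2],"dr": [0,0,0],"claw": 0},
  {"travel": [0,-5,-5],"dr": [0,0,0],"claw": 0},
  {"travel": [-2,-6,-8],"dr": [0,0,0],"claw": 0},
  {"travel": [-5,-6,-11],"dr": [0,0,0],"claw": 0},
  {"travel": [-9,-6,-12],"dr": [0,0,0],"claw": 0},
  {"travel": [-13,-6,-12],"dr": [0,0,0],"claw": 0},
  {"travel": [-17,-6,-12],"dr": [0,0,0],"claw": 0},
  {"travel": [-21,-6,-12],"dr": [0,0,0],"claw": 0},
  {"travel": [-24,-6,-12],"dr": [0,0,0],"claw": 0},
  {"travel": [-24,-6,-12],"dr": [0,0,0],"claw": 0},
])

```text
time_s: 17.28
tool_pos: [0.4105, -0.5226, 0.1969]
tool_rot: [-180.0, 0.3, 77.6]
force: [-1.4, -0.5, 0.2]
grip_width: 0.0005
```

Run:
```python
from h import *
s=env.read_camera('scene');t=env.read_camera('top')
o=env.get_obs();print(o['time_s'],o['tool_pos'],o['force'])
a=cv2.resize(s[210:350,330:470],None,fx=2.8,fy=2.8,interpolation=cv2.INTER_CUBIC)
b=cv2.resize(t[160:300,350:490],None,fx=2.8,fy=2.8,interpolation=cv2.INTER_CUBIC)
cv2.imwrite('pics/c7.png',np.hstack([a,b]))
```

```text
17.3833 [ 0.4148 -0.5156  0.1973] [0.1992 0.718  0.1412]
```

View pics/c7.png

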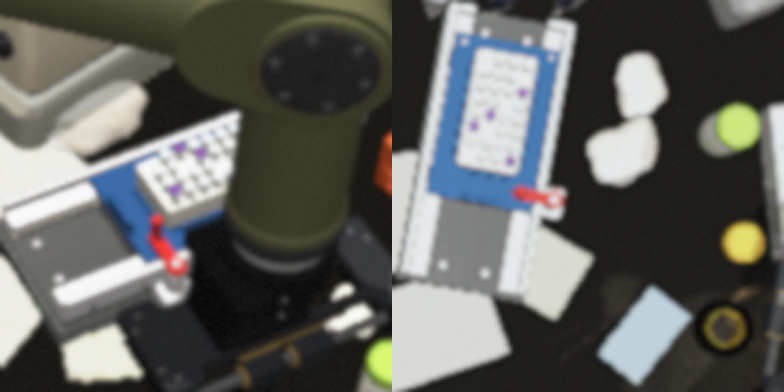

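The clip lies across the carrier (post at (520,192), pivot at (553,200) in the top crop). The carrier lies between the guides with the rack seated, the bystanders in view are unmoved and the arm is clear. I'll hand it in.

```bash
python3 -c "
from cell import env
print(env.sign_off())"
```

```text
the job is handed in; nothing more can be done
None
```

I pushed the carrier along the rails by its lip until it dropped into the notches, then swung the red clip round by its post to its stop. I handed the job in at 17.4 s of robot time, with the arm clear of everything.

**Carrier:** At the end of the push the force dipped and then rose, with the tool stalled. The camera put the near edge at dock x = -55.3 mm, where -55 is ideal. The height check came out at 55 mm against 60 mm for a dropped carrier and 65 mm for one still on the rails. The two views disagreed there by 6 mm, so that check is weak. The clip passed over the carrier without catching, which also means it had dropped.

**Clip:** It stopped hard, with the force rising to about 15 N and no further movement. The last top view shows it lying straight across the carrier.

**Rack and other things:** The rack was still seated in the last picture. The jar, tape and yellow cap were where they stood. The beaker and the timer were outside that last crop, but the arm never went near them.

**What went wrong:** On the first try at the clip, the post caught in the seam between the shut fingers and turned only about 28°, with about 11 N sideways. I backed off and finished with the flat back of a finger. The most force I saw on the tool was about 18 N.

I viewed 10 pictures.

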